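# Feel along the jig rail for the release notch and hold the key down

### The job

The clamp of this assembly jig opens with a key sunk in a notch somewhere along the top edge of the steel rail. With the fingers closed, touch the rail's top edge at the end next to the round post, slide along the edge towards the other end until the fingertips find the notch, then press the key inside it fully down and finish while still holding it down, so that the clamp stays open. Only touch and press: do not ram the jig, do not pick up or shift the housing in the clamp, and leave everything else on the bench where it is.

Things in the scene. Friction and masses are not known exactly. Their poses are not given: they have to be found in the camera images.
- jig: Fixed jig: aluminium plate 190 x 410 x 12 mm with a straight steel rail 342 mm long (y -171 to +171 mm), 30 mm wide, top edge 60 mm above the bench. Origin on the bench under the rail's middle; x across the rail to the clamp side (plate x -30 to +160 mm), y along the rail away from the round post (16 mm thick, 75 mm high, at y = -191 mm), z up. Yaw up to 17 degrees. All else on it is lower.
- rail_post_end (a point): Middle of the rail's top edge at the end next to the round post (60 mm above the bench), jig axes. The edge is flat and level but for the notch (seams under 0.5 mm).
- rail_far_end (a point): Middle of the rail's top edge at its other end, 342 mm from rail_post_end, jig axes. The notch, cut right across the edge with square walls, is 42 mm long; its centre lies anywhere from 121 to 221 mm from the post end, different each time and not reported.
- key (a joint): Release key on the floor of the notch, 38 mm along the rail, 28 mm wide, flat top 8 mm below the rail's top edge. Value: how far it is pressed down, in m: 0 at rest, 0.008 on its stop. A spring pushes it back: about 2 N to start it, 7 N fully down. As it goes down the clamp jaw draws back 11 mm from the housing.
- work_mid (a point): Aluminium housing in the jig's clamp, 62 x 58 x 26 mm with a round boss (36 mm high in all), loose, 250 g; point at its centre, 18 mm up. It must stay in place.
- spare_mid (a point): Second such housing lying loose on the jig's plate towards the far end; point at its centre, 18 mm up. Leave alone.
- bearing_mid (a point): Steel bearing ring, 42 mm across, 14 mm high, lying on the jig's plate towards the post end; point at its centre. Leave alone.
- jar_mid (a point): White screw jar with a black cap, 48 mm across, 55 mm high, on the bench beside the jig, at the left; point half-way up. Leave alone.
- driver_grip (a point): Screwdriver with a black handle lying on the bench at the left; point on its handle. Leave alone.
- wrench_grip (a point): Steel wrench lying on the bench at the right; point on its handle. Leave alone.
- gauge_center (a point): Upright steel gauge pin, 22 mm thick, 50 mm high, on the bench beside the jig, at the right; point at its centre. Leave alone.

How it is judged:
By the outcome, as a careful person would: the job done as asked, in the order asked, and still so for the second after the job is handed in, while the arm keeps its last pose, push and grip.
It also fails if it takes over 51 s, if anything falls off the work surface, if the arm or the gripper's body presses on something with over 40 N, if the wrist force passes 120 N, or if a joint passes its speed limit or range.

### The arm

A 6-joint arm with a two-finger parallel gripper is mounted at the origin on the work surface. World frame = base frame: x ahead of the robot, y to its left, z up, the work surface at z = 0. Lengths are in m, angles in rad, forces in N, time in s.
With the tool pointing down it reaches from about 0.25 to 0.775 m from the base axis. Payload 4 kg.
Tool frame: the origin (TCP) lies at the very end of the fingers, on their centre line; the grasp point (between the pads) lies 19 mm behind it (arm.grip_point_offset is the distance from the TCP to the grasp point, in m); z points along the fingers, y is the line along which they close (so a half turn about z gives the same grasp; the last joint's range is limited). The gripper opens to 94 mm and grips with 3 to 60 N. Pads are 16 mm wide; open, the fingers measure 119 mm over their backs; the gripper's body (75 mm by 177 mm) begins 78 mm behind the grasp point.
Start: joints at [-1.308, 0.087, 1.371, -0, 1.684, -0.103], TCP at [0.197, -0.514, 0.206] pointing down, gripper open.
Joint ranges: [-3.1, 3.1], [-0.76, 2.03], [0.27, 2.55], [-1.08, 4.22], [0.17, 2.65], [-2.57, 2.57]. Speed limits (rad/s): [2.79, 2.79, 3.14, 3.14, 3.14, 3.14].

### API

Orientations are given as a unit quaternion [w, x, y, z].
In Python, from station import arm, viewer, job gives the robot as it stands.
- The arm moves only by the tool play_rows, never from a script. Its arguments are lists of equal length, an entry for each row: "linear": the shift along the tool's x, y, z in units of 0.12 m (1.0 is 0.12 m), a list of three; "angular": the turn, a rotation vector about the tool's x, y, z in units of 360 degrees (1.0 is 360 degrees), a list of three; "claw": the opening, from 0 (shut) to 1 (fully open). A call has 1 to 10 rows; each row is the pose to reach, as a shift and turn from the pose commanded when the call began, along the tool's axes at that moment, turning the shorter way round; what a row does not reach only later rows make up. A row lasts 1/12 s, in which the tool goes at most 41.7 mm and 7.16 degrees, less where a joint would pass 70% of its speed; a pose out of reach is approached as far as the arm can. A call with a number of a shift or a turn outside -1 to 1 is refused whole. A call with a gripper value outside its range is refused whole. The fingers move at their own pace and stop on an object; the grip force is fixed at half the most. Time passes only in rows, so rows that repeat a pose let the fingers close. It gives the time, the measured TCP pose, the force, the opening and the grip force at its end, in the units of the state.
- arm.sense(): the state, without advancing time (a new reading comes with each control period).
- viewer.camera(name): name is "side" or "top" or "wrist"; returns the picture (384x512x3 uint8, red, green, blue); there is no depth.
- viewer.camera_info(name): a dict with "intrinsics" (3x3 intrinsics, pixels), "dist_coeffs" ([k1, k2, p1, p2, k3] as OpenCV has them; the pictures are not rectified), "world_from_camera" (4x4, takes a point from camera to world coordinates). Camera axes: x right, y down, z forward; pixel columns grow to the right and rows downward; lengths in m; the calibration is good to about 2 mm. A picture is of the moment at which its call begins: read the wrist's pose just before it. camera_info takes no time and is no camera call; for the wrist camera it gives the pose at the moment of the call.
- job.sign_off(): hands the job in; it is judged then, once.
The state is a dict: "t": time; "joint_positions": joint angles; "joint_vel": joint speeds; "joint_torque": joint torques, N m; "position": TCP position; "ee_rot": TCP orientation; "ft_force": force on the tool from outside, world axes, zero at the start; "moment": the same for the moment, N m; "grip_width": finger opening in m; "grip_force": force on a finger pad.
Only numpy, scipy, OpenCV 4.12 (cv2) and the standard library are available. Lean on these libraries where they do the work, as an engineer would, in place of code of your own. Each camera call takes 0.05 s, during which the arm holds its last target. There are 200 camera calls.

## Working session

There is one attempt and no reset: what is moved stays moved. The work goes in short steps, Python scripts to look and compute and a tool call to move; the robot and the scene stay as the last step left them, time stands still between calls to the robot, and variables do not carry over. Pictures are saved under pics/ and viewed, at most 10 in all, crops included, and the job is handed in when it is done.

Besides the shell and the picture viewer there is one more tool, called by a JSON object that holds its "api" and its "payload". play_rows: Moves the arm, as the interface text tells. Shifts and turns lie within -1 to 1; 1 stands for 0.12 m of shift or 360 degrees of turn. Its arguments: {"type":"object","properties":{"linear":{"type":"array","items":{"type":"array","items":{"type":"number","minimum":-1,"maximum":1}}},"angular":{"type":"array","items":{"type":"array","items":{"type":"number","minimum":-1,"maximum":1}}},"claw":{"type":"array","items":{"type":"number"}}},"required":["linear","angular","claw"]}

```bash
ls; mkdir -p pics; python3 - <<'E'
from station import arm, viewer, job
import cv2,numpy as np
s=arm.sense();print(s['t'],s['position'],s['ee_rot'],s['ft_force'])
for n in('top','side'):
    cv2.imwrite(f'pics/{n}1.png',viewer.camera(n)[:,:,::-1]);i=viewer.camera_info(n);print(n,i['intrinsics'],i['dist_coeffs'],i['world_from_camera'])
E
```

```text
pics
0.0 [ 0.19659022 -0.51307136  0.20430017] [-1.10029293e-03  9.83319870e-01  1.81881318e-01 -9.45114762e-05] [0.60160866 0.09337052 0.65313099]
top [[362.2947934    0.         255.73911242]
 [  0.         362.2947934  193.91723093]
 [  0.           0.           1.        ]] [-0.0774553  0.         0.         0.         0.       ] [[-2.39134424e-02 -9.99373977e-01  2.60729898e-02  5.02616440e-01]
 [-9.99713660e-01  2.39278149e-02  2.39347149e-04 -5.92340685e-03]
 [-8.63066986e-04 -2.60598004e-02 -9.99660013e-01  1.02507017e+00]
 [ 0.00000000e+00  0.00000000e+00  0.00000000e+00  1.00000000e+00]]
side [[414.74631077   0.         265.02513689]
 [  0.         414.74631077 190.8989219 ]
 [  0.           0.           1.        ]] [-0.02339299  0.          0.          0.          0.        ] [[-0.75045635 -0.35885886  0.55500954 -0.06685223]
 [-0.66085865  0.39599343 -0.63753827  0.69269872]
 [ 0.00900612 -0.8452275  -0.53433077  0.62379355]
 [ 0.          0.          0.          1.        ]]
```

View pics/top1.png

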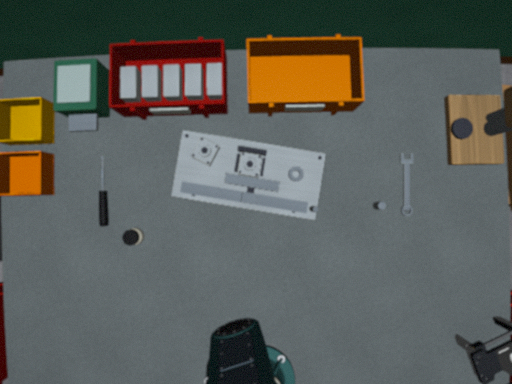

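View pics/side1.png

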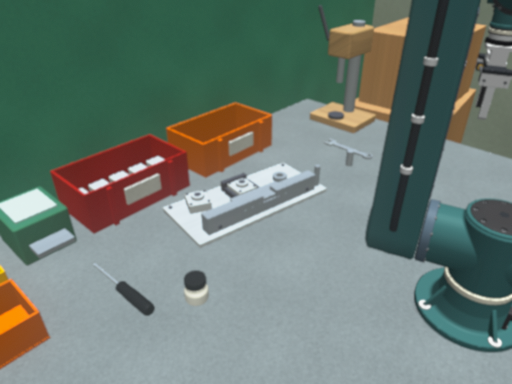

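The top view shows the jig at about (172–325, 131–219). The post is at (312,209) at the right end and the rail runs from about (181,188) to (308,208). The side view agrees. Next I'll measure the plate and rail.

```bash
cat > h.py <<'E'
from station import arm, viewer, job
import cv2,numpy as np
def ray(n,px,z,info=None):
    i=info or viewer.camera_info(n);T=np.array(i['world_from_camera'])
    p=cv2.undistortPoints(np.array(px,float).reshape(-1,1,2),np.array(i['intrinsics']),np.array(i['dist_coeffs']))[:,0]
    d=np.c_[p,np.ones(len(p))]@T[:3,:3].T;o=T[:3,3]
    return o+d*((z-o[2])/d[:,2])[:,None]
def proj(n,P,info=None):
    i=info or viewer.camera_info(n);T=np.linalg.inv(np.array(i['world_from_camera']))
    return cv2.projectPoints(np.array(P,float),cv2.Rodrigues(T[:3,:3])[0],T[:3,3],np.array(i['intrinsics']),np.array(i['dist_coeffs']))[0][:,0]
E
python3 - <<'E'
from h import *
im=cv2.imread('pics/top1.png');g=cv2.cvtColor(im,cv2.COLOR_BGR2GRAY)
m=np.zeros_like(g);m[120:230,160:335]=(g[120:230,160:335]>150)*255
m=cv2.morphologyEx(m,cv2.MORPH_CLOSE,np.ones((9,9)))
c=max(cv2.findContours(m,0,2)[0],key=cv2.contourArea)
b=cv2.boxPoints(cv2.minAreaRect(c));print(b)
P=ray('top',b,.012);print(P.round(4));print(np.linalg.norm(P-np.roll(P,-1,0),axis=1))
# rail mask: mid grey within the plate
hull=np.zeros_like(g);cv2.fillPoly(hull,[cv2.convexHull(c)],255)
r=((g>95)&(g<150)&(hull>0)).astype(np.uint8)*255
for k in cv2.findContours(r,0,2)[0]:
    if cv2.contourArea(k)>60:
        q=cv2.boxPoints(cv2.minAreaRect(k));W=ray('top',q,.06);print(cv2.contourArea(k),q.round(1).tolist(),W[:,:2].round(4).tolist())
cv2.imwrite('pics/crop1.png',cv2.resize(im[120:230,160:335],None,fx=4.5,fy=4.5,interpolation=cv2.INTER_CUBIC))
E
```

```text
[[171.45947 195.24324]
 [182.37839 129.72972]
 [325.08112 153.5135 ]
 [314.1622  219.02702]]
[[ 0.531   0.2311  0.012 ]
 [ 0.7155  0.1973  0.012 ]
 [ 0.6381 -0.2036  0.012 ]
 [ 0.4549 -0.1674  0.012 ]]
[0.18755066 0.40827695 0.18681442 0.4057685 ]
176.5 [[288.0, 166.0], [303.0, 166.0], [303.0, 181.0], [288.0, 181.0]] [[0.6003, -0.0937], [0.5994, -0.1338], [0.5593, -0.1327], [0.5602, -0.0926]]
2853.5 [[178.89999389648438, 193.6999969482422], [188.1999969482422, 136.0], [324.3999938964844, 158.0], [315.1000061035156, 215.6999969482422]] [[0.5332, 0.1997], [0.6879, 0.172], [0.6197, -0.1921], [0.4658, -0.1625]]
64.5 [[204.6999969482422, 163.60000610351562], [215.89999389648438, 143.39999389648438], [221.1999969482422, 146.39999389648438], [210.0, 166.60000610351562]] [[0.6122, 0.129], [0.6658, 0.0979], [0.6574, 0.0837], [0.6039, 0.1148]]
```

View pics/crop1.png

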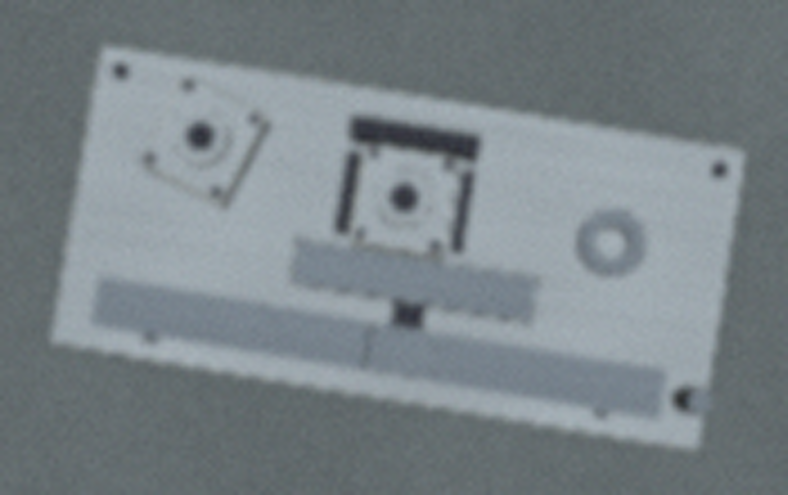

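```bash
python3 - <<'E'
from h import *
c=np.array([[96,300],[661,393]],float);px=np.array([160,120])+(c+.5)/4.5-.5
R=ray('top',px,.06);print('far,post',R.round(4),np.linalg.norm(R[0]-R[1]))
P=np.array([[.531,.2311],[.7155,.1973],[.6381,-.2036],[.4549,-.1674]])
y=(P[0]+P[1]-P[2]-P[3]);y/=np.linalg.norm(y);x=np.array([y[1],-y[0]]);ctr=P.mean(0);o=ctr-.065*x
print('plate yaw',np.degrees(np.arctan2(y[1],y[0])),'post end',o-.171*y,'far',o+.171*y)
d=R[0]-R[1];ang=np.arctan2(d[1],d[0]);print('rail ang',np.degrees(ang))
s=arm.sense();q=s['ee_rot'];from scipy.spatial.transform import Rotation as Ro
M=Ro.from_quat([*q[1:],q[0]]);u=d/np.linalg.norm(d);T=R[1]+.014*u;T[2]=.10
X=u;Z=np.array([0,0,-1.]);Y=np.cross(Z,X);G=Ro.from_matrix(np.c_[X,Y,Z])
print('target',T,'lin',M.inv().apply(T-s['position'])/.12,'ang',(M.inv()*G).as_rotvec()/(2*np.pi))
E
```

```text
far,post [[ 0.553   0.1939  0.06  ]
 [ 0.4898 -0.1402  0.06  ]] 0.33997075430257745
plate yaw 79.13042395978532 post end [ 0.48879501 -0.14132478] far [0.55328732 0.1945394 ]
rail ang 79.2855073100547
target [ 0.49241574 -0.12640498  0.1       ] lin [ 3.45455665 -2.12628345  0.87514821] ang [-0.00026525 -0.00018964 -0.16202407]
```

{"api": "play_rows", "payload": {"linear": [[0.3,-0.18,0],[0.6,-0.36,0],[0.9,-0.55,0],[0.9,-0.55,0],[0.9,-0.55,0],[0.9,-0.55,0],[0.9,-0.55,0],[0.9,-0.55,0],[0.9,-0.55,0],[0.9,-0.55,0]], "angular": [[0,0,-0.018],[0,0,-0.036],[0,0,-0.054],[0,0,-0.072],[0,0,-0.09],[0,0,-0.108],[0,0,-0.126],[0,0,-0.144],[0,0,-0.162],[0,0,-0.162]], "claw": [0,0,0,0,0,0,0,0,0,0]}}

```text
t: 0.93
position: [0.2739, -0.413, 0.2049]
ee_rot: [-0.001, 0.769, 0.639, 0.0]
ft_force: [0.1, -0.5, 0.6]
grip_width: 0.0307
grip_force: 0.0
```

```bash
cat >> h.py <<'E'
from scipy.spatial.transform import Rotation as Ro
POST=np.array([.4898,-.1402,.06]);A=np.radians(79.25);U=np.array([np.cos(A),np.sin(A),0]);V=np.array([np.sin(A),-np.cos(A),0])
def rel():
    s=arm.sense();p=np.array(s['position']);q=s['ee_rot'];M=Ro.from_quat([*q[1:],q[0]])
    d=p-POST;print('t',s['t'],'along %.1f across %.1f z %.2f mm'%(d@U*1e3,d@V*1e3,p[2]*1e3),'F along %.1f across %.1f z %.1f'%(s['ft_force']@U,s['ft_force']@V,s['ft_force'][2]),'w',s['grip_width'])
    return s,p,M
def go(along,across,z):
    s,p,M=rel();T=POST+along*U+across*V;T[2]=z
    G=Ro.from_matrix(np.c_[U,np.cross([0,0,-1.],U),[0,0,-1.]])
    print('lin',(M.inv().apply(T-p)/.12).round(3),'ang',((M.inv()*G).as_rotvec()/(2*np.pi)).round(4))
E
python3 -c "from h import *;go(.014,0,.1)"
```

```text
t 0.9333 along -308.3 across -161.3 z 204.90 mm F along -0.5 across 0.2 z 0.6 w 0.03068717653801382
lin [2.682 1.351 0.876] ang [-0.0001 -0.0001  0.0004]
```

Tool axes are now x along the rail, y across it and z down.

{"api": "play_rows", "payload": {"linear": [[0.3,0.15,0],[0.6,0.3,0],[0.9,0.45,0],[1,0.55,0],[1,0.55,0],[1,0.55,0]], "angular": [[0,0,0],[0,0,0],[0,0,0],[0,0,0],[0,0,0],[0,0,0]], "claw": [0,0,0,0,0,0]}}

```text
t: 1.43
position: [0.3613, -0.3073, 0.2052]
ee_rot: [-0.0, 0.77, 0.638, -0.0]
ft_force: [0.4, -0.1, -0.1]
grip_width: 0.0004
grip_force: 0.0
```

{"api": "play_rows", "payload": {"linear": [[0.3,0.14,0],[0.6,0.28,0],[0.9,0.42,0],[1,0.5,0],[1,0.5,0],[1,0.5,0]], "angular": [[0,0,0],[0,0,0],[0,0,0],[0,0,0],[0,0,0],[0,0,0]], "claw": [0,0,0,0,0,0]}}

```text
t: 1.93
position: [0.442, -0.2018, 0.2051]
ee_rot: [-0.0, 0.77, 0.638, -0.001]
ft_force: [-0.9, 0.0, -0.0]
grip_width: 0.0006
grip_force: 0.0
```

{"api": "play_rows", "payload": {"linear": [[0.2,0.1,0],[0.4,0.2,0],[0.6,0.27,0.2],[0.68,0.3,0.4],[0.68,0.3,0.55],[0.68,0.3,0.65],[0.68,0.3,0.65],[0.68,0.3,0.65]], "angular": [[0,0,0],[0,0,0],[0,0,0],[0,0,0],[0,0,0],[0,0,0],[0,0,0],[0,0,0]], "claw": [0,0,0,0,0,0,0,0]}}

```text
t: 2.6
position: [0.4922, -0.129, 0.1272]
ee_rot: [-0.0, 0.771, 0.637, -0.0]
ft_force: [-0.1, 0.3, 0.9]
grip_width: 0.0004
grip_force: 0.0
```

```bash
python3 - <<'E'
from h import *
go(.014,0,.061)
i=viewer.camera_info('wrist');im=viewer.camera('wrist');cv2.imwrite('pics/w1.png',im[:,:,::-1])
print(proj('wrist',[POST,POST+.342*U,POST+.171*U,POST-.02*U+[0,0,.015]],i).round(1).tolist())
E
```

```text
t 2.6 along 11.5 across 0.2 z 127.23 mm F along 0.2 across -0.1 z 0.9 w 0.00042345436554436786
lin [ 0.021 -0.001  0.552] ang [-0.0002  0.0001 -0.0004]
[[260.9, 215.8], [259.6, -263.8], [260.2, -20.7], [260.9, 246.6]]
```

View pics/w1.png

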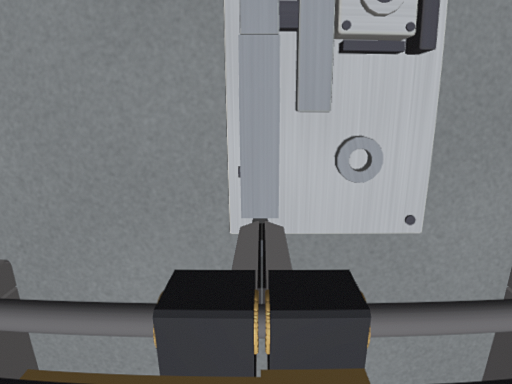

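The wrist view shows the rail at x=241–279, ending at y≈218, with the projection at (261,216). The fingertips are centred over the post end, so I'll descend.

{"api": "play_rows", "payload": {"linear": [[0.01,0,0.15],[0.02,0,0.3],[0.02,0,0.4],[0.02,0,0.46],[0.02,0,0.49],[0.02,0,0.51],[0.02,0,0.51],[0.02,0,0.51]], "angular": [[0,0,0],[0,0,0],[0,0,0],[0,0,0],[0,0,0],[0,0,0],[0,0,0],[0,0,0]], "claw": [0,0,0,0,0,0,0,0]}}

```text
t: 3.32
position: [0.494, -0.1255, 0.0671]
ee_rot: [0.001, 0.77, 0.638, 0.0]
ft_force: [-0.3, -0.1, -0.6]
grip_width: 0.0003
grip_force: 0.0
```

{"api": "play_rows", "payload": {"linear": [[0,0,0.01],[0,0,0.02],[0,0,0.03],[0,0,0.035],[0,0,0.04],[0,0,0.04]], "angular": [[0,0,0],[0,0,0],[0,0,0],[0,0,0],[0,0,0],[0,0,0]], "claw": [0,0,0,0,0,0]}}

```text
t: 3.82
position: [0.4933, -0.1251, 0.0613]
ee_rot: [-0.0, 0.77, 0.638, -0.0]
ft_force: [0.0, 0.5, -0.8]
grip_width: 0.0003
grip_force: 0.0
```

```bash
python3 -c "from h import *;rel()"
```

```text
t 3.8167 along 15.5 across 0.6 z 61.31 mm F along 0.5 across -0.1 z -0.8 w 0.00030356109394316677
```

{"api": "play_rows", "payload": {"linear": [[0,0,0.004],[0,0,0.008],[0,0,0.008],[0,0,0.008]], "angular": [[0,0,0],[0,0,0],[0,0,0],[0,0,0]], "claw": [0,0,0,0]}}

```text
t: 4.15
position: [0.4934, -0.1252, 0.0605]
ee_rot: [0.0, 0.77, 0.638, -0.0]
ft_force: [-0.7, 0.2, -0.2]
grip_width: 0.0006
grip_force: 0.0
```

{"api": "play_rows", "payload": {"linear": [[0,0,0.004],[0,0,0.008],[0,0,0.008],[0,0,0.008]], "angular": [[0,0,0],[0,0,0],[0,0,0],[0,0,0]], "claw": [0,0,0,0]}}

```text
t: 4.48
position: [0.4935, -0.1252, 0.0602]
ee_rot: [0.0, 0.77, 0.638, 0.0]
ft_force: [-2.5, 0.0, 6.3]
grip_width: 0.0004
grip_force: 2.7
```

Contact is made at 6 N, so I'll start sliding.

{"api": "play_rows", "payload": {"linear": [[0.02,0,0],[0.05,0,0],[0.08,0,0],[0.11,0,0],[0.14,0,0],[0.17,0,0],[0.2,0,0],[0.23,0,0],[0.26,0,0],[0.28,0,0]], "angular": [[0,0,0],[0,0,0],[0,0,0],[0,0,0],[0,0,0],[0,0,0],[0,0,0],[0,0,0],[0,0,0],[0,0,0]], "claw": [0,0,0,0,0,0,0,0,0,0]}}

```text
t: 5.32
position: [0.5004, -0.0926, 0.0603]
ee_rot: [0.001, 0.77, 0.638, -0.0]
ft_force: [-1.4, -4.2, 5.6]
grip_width: 0.0005
grip_force: 2.7
```

```bash
python3 -c "from h import *;go(.085,0,.06)"
```

```text
t 5.3167 along 48.8 across 1.6 z 60.27 mm F along -4.4 across -0.6 z 5.6 w 0.0004992537930845045
lin [ 0.302 -0.013  0.002] ang [0.0003 0.0003 0.0001]
```

{"api": "play_rows", "payload": {"linear": [[0.02,-0.002,0],[0.05,-0.005,0],[0.08,-0.008,0],[0.11,-0.01,0],[0.14,-0.012,0],[0.17,-0.012,0],[0.2,-0.012,0],[0.23,-0.012,0],[0.26,-0.012,0],[0.28,-0.012,0]], "angular": [[0,0,0],[0,0,0],[0,0,0],[0,0,0],[0,0,0],[0,0,0],[0,0,0],[0,0,0],[0,0,0],[0,0,0]], "claw": [0,0,0,0,0,0,0,0,0,0]}}

```text
t: 6.15
position: [0.5052, -0.0593, 0.0603]
ee_rot: [0.001, 0.77, 0.638, -0.0]
ft_force: [-0.4, -4.4, 5.5]
grip_width: 0.0003
grip_force: 2.8
```

```bash
python3 -c "from h import *;go(.085,0,.06)"
```

```text
t 6.15 along 82.3 across 0.0 z 60.26 mm F along -4.4 across 0.5 z 5.5 w 0.00025855031197803826
lin [ 0.022 -0.     0.002] ang [0.0003 0.0003 0.0001]
```

{"api": "play_rows", "payload": {"linear": [[0.02,0,0],[0.045,0,0],[0.07,0,0],[0.095,0,0],[0.12,0,0],[0.13,0,0]], "angular": [[0,0,0],[0,0,0],[0,0,0],[0,0,0],[0,0,0],[0,0,0]], "claw": [0,0,0,0,0,0]}}

```text
t: 6.65
position: [0.508, -0.044, 0.0603]
ee_rot: [0.001, 0.77, 0.638, -0.0]
ft_force: [-0.4, -4.0, 5.8]
grip_width: 0.0004
grip_force: 2.8
```

{"api": "play_rows", "payload": {"linear": [[0.02,0,0],[0.045,0,0],[0.07,0,0],[0.095,0,0],[0.12,0,0],[0.13,0,0]], "angular": [[0,0,0],[0,0,0],[0,0,0],[0,0,0],[0,0,0],[0,0,0]], "claw": [0,0,0,0,0,0]}}

```text
t: 7.15
position: [0.5108, -0.0285, 0.0601]
ee_rot: [0.001, 0.77, 0.638, -0.0]
ft_force: [-0.7, -5.6, 6.5]
grip_width: 0.0008
grip_force: 2.8
```

{"api": "play_rows", "payload": {"linear": [[0.02,0,0],[0.045,0,0],[0.07,0,0],[0.095,0,0],[0.12,0,0],[0.13,0,0]], "angular": [[0,0,0],[0,0,0],[0,0,0],[0,0,0],[0,0,0],[0,0,0]], "claw": [0,0,0,0,0,0]}}

```text
t: 7.65
position: [0.5137, -0.0133, 0.0601]
ee_rot: [0.001, 0.77, 0.638, -0.0]
ft_force: [-1.5, -4.8, 6.0]
grip_width: 0.0006
grip_force: 2.8
```

```bash
python3 -c "from h import *;rel()"
```

```text
t 7.65 along 129.2 across -0.2 z 60.14 mm F along -5.0 across -0.6 z 6.0 w 0.000569482954055457
```

{"api": "play_rows", "payload": {"linear": [[0.02,0,0],[0.045,0,0],[0.07,0,0],[0.095,0,0],[0.12,0,0],[0.13,0,0]], "angular": [[0,0,0],[0,0,0],[0,0,0],[0,0,0],[0,0,0],[0,0,0]], "claw": [0,0,0,0,0,0]}}

```text
t: 8.15
position: [0.5157, 0.0039, 0.0589]
ee_rot: [-0.001, 0.77, 0.638, 0.0]
ft_force: [0.1, -0.4, 0.4]
grip_width: 0.0
grip_force: 0.0
```

The fingertips dropped off the edge, so the notch is found. The wrist image line at along ≈131 mm and the top image line at ≈175 mm both fit notch walls, giving a centre near 153 mm. I'll move on to the middle.

{"api": "play_rows", "payload": {"linear": [[0.02,0,0],[0.04,0,0],[0.055,0,0],[0.055,0,0],[0.055,0,0]], "angular": [[0,0,0],[0,0,0],[0,0,0],[0,0,0],[0,0,0]], "claw": [0,0,0,0,0]}}

```text
t: 8.57
position: [0.5171, 0.0093, 0.0592]
ee_rot: [-0.0, 0.77, 0.638, -0.0]
ft_force: [0.0, 0.3, 0.4]
grip_width: 0.0005
grip_force: 0.0
```

```bash
python3 - <<'E'
from h import *
rel()
i=viewer.camera_info('wrist');im=viewer.camera('wrist');cv2.imwrite('pics/w2.png',im[:,:,::-1])
print(proj('wrist',[POST+(a/1e3)*U for a in(132,153,174,200)],i).round(1).tolist())
E
```

```text
t 8.5667 along 151.9 across -1.0 z 59.21 mm F along 0.3 across -0.0 z 0.4 w 0.0004539810707588069
[[262.6, 265.9], [262.7, 233.8], [262.8, 199.7], [262.8, 154.5]]
```

View pics/w2.png

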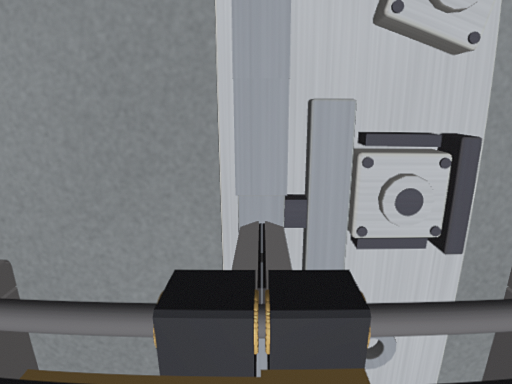

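The wrist view shows the fingertip at (262,223) on the rail, and no obvious far wall. I'll check the intensity profile along the rail.

```bash
python3 - <<'E'
import cv2,numpy as np
g=cv2.imread('pics/w2.png',0).astype(float)
for y in range(150,232,3):print(y,g[y:y+3,238:250].mean().round(1),g[y:y+3,250:262].mean().round(1),g[y:y+3,272:286].mean().round(1),end=' | ')
w=cv2.imread('pics/w1.png',0).astype(float);print()
for y in range(0,70,2):print(y,w[y:y+2,246:274].mean().round(1),end=' | ')
E
```

```text
150 148.4 147.7 149.6 | 153 148.6 147.7 149.9 | 156 148.6 147.7 149.6 | 159 148.6 147.6 149.7 | 162 148.6 147.7 149.6 | 165 148.9 147.6 149.7 | 168 148.8 147.8 149.7 | 171 149.1 147.9 149.5 | 174 149.0 147.8 149.6 | 177 149.2 147.9 149.5 | 180 149.3 147.7 149.5 | 183 149.4 148.0 149.5 | 186 149.8 148.1 149.7 | 189 149.5 147.8 149.5 | 192 149.8 147.8 149.9 | 195 147.0 147.0 139.9 | 198 147.1 147.6 139.4 | 201 146.7 147.7 140.2 | 204 146.8 147.9 140.8 | 207 146.8 147.8 139.6 | 210 146.2 147.8 137.6 | 213 145.8 147.9 137.2 | 216 146.1 148.2 138.3 | 219 146.9 145.0 138.6 | 222 141.2 95.3 130.7 | 225 103.1 76.7 93.9 | 228 90.2 76.5 98.2 | 231 89.9 75.6 94.4 | 
0 144.6 | 2 144.9 | 4 145.0 | 6 144.9 | 8 145.1 | 10 145.2 | 12 145.2 | 14 145.6 | 16 145.6 | 18 145.6 | 20 145.7 | 22 145.6 | 24 145.9 | 26 145.7 | 28 146.0 | 30 146.4 | 32 142.1 | 34 124.4 | 36 145.3 | 38 144.5 | 40 144.4 | 42 144.5 | 44 144.5 | 46 144.5 | 48 144.5 | 50 144.4 | 52 144.4 | 54 144.5 | 56 144.3 | 58 144.4 | 60 144.7 | 62 144.4 | 64 144.5 | 66 144.5 | 68 144.6 |
```

There is an edge at y≈195, or about 177 mm along, which is the far wall. The fingertips are about central in the notch, so I'll press.

{"api": "play_rows", "payload": {"linear": [[0.01,0.004,0.015],[0.015,0.008,0.03],[0.015,0.008,0.045],[0.015,0.008,0.06],[0.015,0.008,0.07],[0.015,0.008,0.08],[0.015,0.008,0.08],[0.015,0.008,0.08]], "angular": [[0,0,0],[0,0,0],[0,0,0],[0,0,0],[0,0,0],[0,0,0],[0,0,0],[0,0,0]], "claw": [0,0,0,0,0,0,0,0]}}

```text
t: 9.28
position: [0.5186, 0.0105, 0.0502]
ee_rot: [0.0, 0.77, 0.638, -0.0]
ft_force: [-1.4, -0.3, 2.7]
grip_width: 0.0003
grip_force: 1.3
```

```bash
python3 -c "from h import *;rel()"
```

```text
t 9.2833 along 153.4 across 0.2 z 50.22 mm F along -0.5 across -1.3 z 2.7 w 0.0002990176309045309
```

The key is moving (50 mm height, 2.7 N), so I'll keep going down.

{"api": "play_rows", "payload": {"linear": [[0,0,0.01],[0,0,0.02],[0,0,0.03],[0,0,0.04],[0,0,0.05],[0,0,0.055],[0,0,0.055],[0,0,0.055]], "angular": [[0,0,0],[0,0,0],[0,0,0],[0,0,0],[0,0,0],[0,0,0],[0,0,0],[0,0,0]], "claw": [0,0,0,0,0,0,0,0]}}

```text
t: 9.95
position: [0.5187, 0.0105, 0.0442]
ee_rot: [0.0, 0.77, 0.638, 0.0]
ft_force: [-2.5, 0.5, 8.0]
grip_width: 0.0003
grip_force: 3.8
```

{"api": "play_rows", "payload": {"linear": [[0,0,0.004],[0,0,0.008],[0,0,0.01],[0,0,0.01],[0,0,0.01]], "angular": [[0,0,0],[0,0,0],[0,0,0],[0,0,0],[0,0,0]], "claw": [0,0,0,0,0]}}

```text
t: 10.37
position: [0.5188, 0.0105, 0.0441]
ee_rot: [0.0, 0.77, 0.638, 0.0]
ft_force: [-5.6, 0.2, 12.5]
grip_width: 0.0003
grip_force: 6.1
```

The force rose with no further travel at 44 mm, so the key is on its stop. I'll check the clamp with one look.

```bash
python3 - <<'E'
from h import *
cv2.imwrite('pics/w3.png',viewer.camera('wrist')[:,:,::-1]);rel()
E
```

```text
t 10.4167 along 153.4 across 0.3 z 44.10 mm F along -0.5 across -6.3 z 11.7 w 0.0006940235726968621
```

View pics/w3.png

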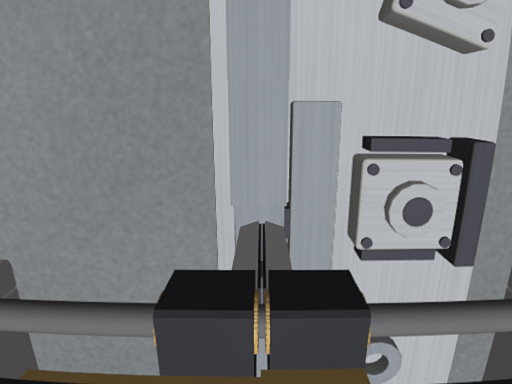

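The jaw (x=291–340) has drawn back from the housing (left edge x≈352), and the housing is still in place. The key is held down at 12 N, so I'll hand in.

```bash
python3 -c "from station import job;print(job.sign_off())"
```

```text
the job is handed in; nothing more can be done
None
```

The notch was found about 153 mm from the post end by sliding along the rail; the key is held on its stop at about 12 N, the jaw is drawn back and the housing is still in place, and the job was handed in at about 10.4 s.

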